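# Find the loose board of the dust box and push it open

### The job

Three of the four boards on top of the sole grinder's dust box are wedged from below and one is loose: press on the near ends of the boards with the fingertips to find the one that rocks. Push the near end of that board down into the box until it has tipped by 25 degrees or more, so that dust can be swept in, and leave it standing open. Only press and push: do not pull a board up by its far end, and do not lift or shift the things standing about.

Things in the scene. Friction and masses are not known exactly. Their poses are not given: they have to be found in the camera images.
- dustbox: low fixed wooden box, 110 mm tall, 386 mm wide (y), 262 mm deep (x, away from the robot; yaw varies). Origin on the bench under the centre of its row of four identical boards (y = -138, -46, 46, 138 mm; x = -75 to 75 mm), flush with the rim, parted by fixed 6 mm ribs. Behind them, x = 89 to 173 mm, is a fixed ledge with small things. Below the boards it is hollow to 12 mm above the bench
- board1_press (a point): place to press: on the top face of the board that is the first from the robot's right, on its centre line, 30 mm from its near edge; moves with the board (x along it away from the robot, z out of its top). Board 150 mm long, 84 wide, 12 thick. It turns about a level line across it, 75 mm beyond this point and 6 mm below the top face
- board2_press (a point): place to press: on the top face of the board that is the second from the robot's right, on its centre line, 30 mm from its near edge; moves with the board (x along it away from the robot, z out of its top). Board 150 mm long, 84 wide, 12 thick. It turns about a level line across it, 75 mm beyond this point and 6 mm below the top face
- board3_press (a point): place to press: on the top face of the board that is the second from the robot's left, on its centre line, 30 mm from its near edge; moves with the board (x along it away from the robot, z out of its top). Board 150 mm long, 84 wide, 12 thick. It turns about a level line across it, 75 mm beyond this point and 6 mm below the top face
- board4_press (a point): place to press: on the top face of the board that is the first from the robot's left, on its centre line, 30 mm from its near edge; moves with the board (x along it away from the robot, z out of its top). Board 150 mm long, 84 wide, 12 thick. It turns about a level line across it, 75 mm beyond this point and 6 mm below the top face
- board1 (a joint): tilt (rad) of the board that is the first from the robot's right: 0 flush, grows as its near end goes down and its far end up; stop at 0.75. A wedged board gives less than 0.03 (2 mm at the press point); the one loose board, any of the four, different each time, turns under about 3 N at its press point and stays where it is left
- board2 (a joint): tilt (rad) of the board that is the second from the robot's right: 0 flush, grows as its near end goes down and its far end up; stop at 0.75. A wedged board gives less than 0.03 (2 mm at the press point); the one loose board, any of the four, different each time, turns under about 3 N at its press point and stays where it is left
- board3 (a joint): tilt (rad) of the board that is the second from the robot's left: 0 flush, grows as its near end goes down and its far end up; stop at 0.75. A wedged board gives less than 0.03 (2 mm at the press point); the one loose board, any of the four, different each time, turns under about 3 N at its press point and stays where it is left
- board4 (a joint): tilt (rad) of the board that is the first from the robot's left: 0 flush, grows as its near end goes down and its far end up; stop at 0.75. A wedged board gives less than 0.03 (2 mm at the press point); the one loose board, any of the four, different each time, turns under about 3 N at its press point and stays where it is left
- glue_tin: closed round tin, 54 mm across and 75 mm tall, on the box's ledge; origin at the centre of its underside
- spool: white thread spool, 40 mm across and 50 mm tall, on the ledge; origin at the centre of its underside
- heel: black rubber heel block 55 x 60 x 30 mm, on the ledge; origin at the centre of its underside
- hammer: hammer lying on the bench to the robot's right; origin in its underside; leave alone
- brush: hand brush lying on the bench to the robot's left; origin in its underside; leave alone
- sole: black shoe sole with heel, about 215 x 84 x 32 mm, flat on the bench at the left; origin at the centre of its underside
- tack_cup: open metal cup, 72 mm across and 70 mm tall, on the bench at the right; origin at the centre of its underside

How it is judged:
On the way:
1. fingers press on a board and it rocks (((value of joint board1 above 0.06 rad and contact force between the fingers and board1 above 0.3 N) or (value of joint board2 above 0.06 rad and contact force between the fingers and board2 above 0.3 N) or (value of joint board3 above 0.06 rad and contact force between the fingers and board3 above 0.3 N) or (value of joint board4 above 0.06 rad and contact force between the fingers and board4 above 0.3 N))), for 0.05 s.
At the end, for the whole second after the job is handed in: One board stands open, tilted by more than 0.42 rad (24 degrees) with its near end down in the box, and at rest; the other three lie within 0.06 rad of flush (((value of joint board1 above 0.42 rad and velocity of joint board1 between -0.05 and 0.05 rad/s and value of joint each of board2, board3, board4 below 0.06 rad) or (value of joint board2 above 0.42 rad and velocity of joint board2 between -0.05 and 0.05 rad/s and value of joint each of board1, board3, board4 below 0.06 rad) or (value of joint board3 above 0.42 rad and velocity of joint board3 between -0.05 and 0.05 rad/s and value of joint each of board1, board2, board4 below 0.06 rad) or (value of joint board4 above 0.42 rad and velocity of joint board4 between -0.05 and 0.05 rad/s and value of joint each of board1, board2, board3 below 0.06 rad))); the robot touches nothing.
It fails at once if a board is opened by its raised far end: the fingers bear on it beyond its hinge line while it stands tilted ((contact force between the fingers and board1 above 1 N and value of joint board1 above 0.1 rad and x of the grasp point in the frame of board1_press above 0.09 m) or (contact force between the fingers and board2 above 1 N and value of joint board2 above 0.1 rad and x of the grasp point in the frame of board2_press above 0.09 m) or (contact force between the fingers and board3 above 1 N and value of joint board3 above 0.1 rad and x of the grasp point in the frame of board3_press above 0.09 m) or (contact force between the fingers and board4 above 1 N and value of joint board4 above 0.1 rad and x of the grasp point in the frame of board4_press above 0.09 m)).
It fails at once if something standing about is lifted or shifted by more than 30 mm, or tipped (distance of any of glue_tin, spool, heel, hammer, brush, sole, tack_cup from where it was at the start of the episode above 0.03 m or angle between any of glue_tin, spool, heel, tack_cup's own z axis and vertical above 0.5 rad).
It also fails if it takes over 48 s, if anything falls off the work surface, if the arm or the gripper's body presses on something with over 40 N, if the wrist force passes 120 N, or if a joint passes its speed limit or range.

### The arm

A 6-joint arm with a two-finger parallel gripper is mounted at the origin on the work surface. World frame = base frame: x ahead of the robot, y to its left, z up, the work surface at z = 0. Lengths are in m, angles in rad, forces in N, time in s.
With the tool pointing down it reaches from about 0.3 to 0.875 m from the base axis. Payload 6.4 kg.
Tool frame: the origin (TCP) lies at the very end of the fingers, on their centre line; the grasp point (between the pads) lies 19 mm behind it; z points along the fingers, y is the line along which they close (so a half turn about z gives the same grasp; the last joint's range is limited). The gripper opens to 85 mm and grips with 20 to 120 N. Pads are 22 mm wide; open, the fingers measure 114 mm over their backs; the gripper's body (76 mm by 85 mm) begins 54 mm behind the grasp point. The pads swing forward as they close: fully open they stand 13 mm farther back than shut.
Start: joints at [0.962, 0.181, 1.607, -0, 1.354, -0.206], TCP at [0.225, 0.529, 0.231] pointing down, gripper open.
Joint ranges: [-2.99, 2.99], [-0.89, 2.07], [0.3, 2.58], [-1.14, 4.28], [0, 2.63], [-3.12, 3.12]. Speed limits (rad/s): [2.57, 2.57, 3.01, 3.14, 3.14, 3.14].

### API

Orientations are given as a rotation vector (axis times angle).
In Python, from cell import env gives the robot as it stands.
- The arm moves only by the tool play_rows, never from a script. Its argument "steps" is a list of rows, each a list of 4 numbers: the shift along the tool's x, y, z in m, then the turn about the tool's z in rad. A call has 1 to 5 rows; each row shifts and turns the commanded pose from where the row before left it, along the tool's axes as they then stand; what a row does not reach is not made up. A row lasts 1/12 s, in which the tool goes at most 41.7 mm and 7.16 degrees, less where a joint would pass 70% of its speed; a pose out of reach is approached as far as the arm can. A call is refused whole if a number of a shift passes 0.0417 or a number of a turn 0.125, either way. A call with a gripper value outside its range is refused whole. "fingers" is the opening in per cent of the stroke, from 0 (shut) to 100 (fully open), set as the call begins (left out, the last holds). The fingers move at their own pace and stop on an object; "grip_force" is the grip in N (left out, the last holds). Time passes only in rows, so rows that do not move let the fingers close. It gives the time, the measured TCP pose, the force, the opening and the grip force at its end, in the units of the state.
- env.get_state(): the state, without advancing time (a new reading comes with each control period).
- env.grab_frame(name): name is "scene" or "top" or "wrist"; returns a dict with "img" (384x512x3 uint8, blue, green, red), "fx", "fy", "cx", "cy" (pixels), "k1" (the pictures are not rectified: a ray, as slopes to the right and down, at radius r is drawn at 1 + k1 r^2 times it, then the intrinsics apply), "R" (3x3) and "t" (3): a world point X has camera coordinates R X + t; the wrist camera has in their place "tool_from_camera" (4x4, takes a point from camera to tool coordinates, whose origin is the TCP and whose axes are the flange's). Camera axes: x right, y down, z forward; pixel columns grow to the right and rows downward; lengths in m; the calibration is good to about 2 mm. A picture is of the moment at which its call begins: read the wrist's pose just before it. There is no depth.
- env.job_done(): hands the job in; it is judged then, once.
Trained networks look in the newest picture that a camera, given by its name, has taken for a name from the list of things; names that differ only in an ending like _2 or _b are one class to them, and where a whole thing is asked for, a point or a joint stands for the part that bears it (a point fixed in the world has none). Each returns a list of dicts, best first, with "score" (0 to 1); they miss things now and then, are a little off and sometimes report something else, mostly with a low value. They report only what shows in the picture. A call takes as long as a camera call.
- env.masks_of(name, camera): "pixels" (384x512 bool, what is visible of it) and "rect" ([left, top, right, bottom] in pixels, round what is visible of it).
- env.pinpoint(name, camera): "point" ([column, row] in pixels: a listed point, or the origin of a listed thing).
The state is a dict: "time": time; "joints": joint angles; "dq": joint speeds; "tau": joint torques, N m; "tool_pos": TCP position; "ee_rot": TCP orientation; "ft_force": force on the tool from outside, world axes, zero at the start; "torque": the same for the moment, N m; "finger_gap": opening from 0.0 (shut) to 1.0 (fully open); "finger_force": force on a finger pad.
Only numpy, scipy, OpenCV 4.12 (cv2) and the standard library are available. Lean on these libraries where they do the work, as an engineer would, in place of code of your own. Each camera call takes 0.05 s, during which the arm holds its last target. There are 200 camera calls.

## Working session

There is one attempt and no reset: what is moved stays moved. The work goes in short steps, Python scripts to look and compute and a tool call to move; the robot and the scene stay as the last step left them, time stands still between calls to the robot, and variables do not carry over. Pictures are saved under pics/ and viewed, at most 10 in all, crops included, and the job is handed in when it is done.

Besides the shell and the picture viewer there is one more tool, called after ">>>" by a JSON object that holds its "fn" and its "kwargs". play_rows: Moves the arm, as the interface text tells. Its arguments: {"type":"object","properties":{"steps":{"type":"array"},"fingers":{"type":"number"},"grip_force":{"type":"number"}},"required":["steps"]}

```bash
mkdir -p pics
cat > h.py <<'E'
import numpy as np, cv2
from cell import env
from scipy.spatial.transform import Rotation as Ro
def ray(f,p):
    K=np.array([[f["fx"],0,f["cx"]],[0,f["fy"],f["cy"]],[0,0,1.]])
    u=cv2.undistortPoints(np.array([[p]],float),K,np.array([f["k1"],0,0,0,0.]))[0,0]
    R=np.array(f["R"]);t=np.array(f["t"])
    return -R.T@t, R.T@np.array([u[0],u[1],1])
def at_z(f,p,z):
    c,d=ray(f,p); return c+d*(z-c[2])/d[2]
E
python3 - <<'E'
from h import *
s=env.get_state(); print(s["time"],s["tool_pos"],s["ee_rot"],s["ft_force"])
print(Ro.from_rotvec(s["ee_rot"]).as_matrix().round(3))
for cam in ("top","scene"):
    f=env.grab_frame(cam); cv2.imwrite(f"pics/{cam}0.png",f["img"])
    for i in range(1,5):
        for r in env.pinpoint(f"board{i}_press",cam)[:2]: print(cam,i,r["score"],r["point"],at_z(f,r["point"],.11).round(3))
    for n,z in (("dustbox",0),("glue_tin",.11),("spool",.11),("heel",.11)):
        for r in env.pinpoint(n,cam)[:1]: print(cam,n,r["score"],r["point"],at_z(f,r["point"],z).round(3))
E
```

```text
0.0 [0.22506417 0.52851579 0.23035644] [-6.28338354e-01 -3.07739840e+00  2.60902002e-03] [ 0.11359749  0.70715066 -0.45448505]
[[-0.92   0.392 -0.001]
 [ 0.392  0.92  -0.001]
 [ 0.    -0.002 -1.   ]]
top 1 0.88 [279.9, 224.2] [ 0.47 -0.05  0.11]
top 1 0.57 [118.1, 208.9] [0.525 0.525 0.11 ]
top 2 0.97 [258.0, 220.2] [0.484 0.027 0.11 ]
top 4 0.59 [204.6, 208.8] [0.525 0.217 0.11 ]
top dustbox 0.91 [247.5, 211.7] [0.524 0.068 0.   ]
top glue_tin 0.61 [224.1, 166.9] [0.676 0.149 0.11 ]
top spool 0.64 [255.6, 173.4] [0.652 0.036 0.11 ]
top heel 0.53 [285.8, 180.9] [ 0.625 -0.072  0.11 ]
scene 1 0.83 [209.0, 182.9] [ 0.45  -0.052  0.11 ]
scene 2 0.84 [234.4, 167.1] [0.476 0.039 0.11 ]
scene 3 0.79 [256.6, 154.4] [0.503 0.119 0.11 ]
scene 4 0.78 [279.6, 138.7] [0.525 0.214 0.11 ]
scene dustbox 0.74 [257.2, 187.9] [0.536 0.075 0.   ]
scene glue_tin 0.94 [307.4, 176.7] [0.678 0.142 0.11 ]
scene spool 0.57 [279.0, 196.4] [0.648 0.034 0.11 ]
scene heel 0.71 [255.1, 216.0] [ 0.63  -0.061  0.11 ]
```

View pics/top0.png

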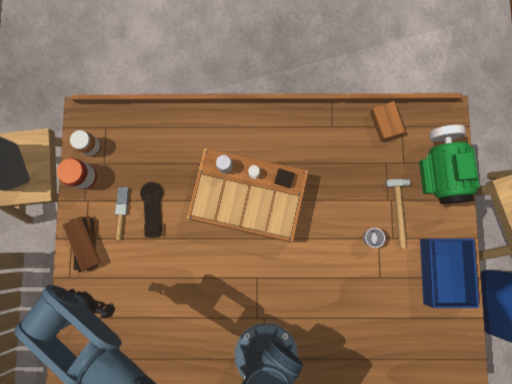

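View pics/scene0.png

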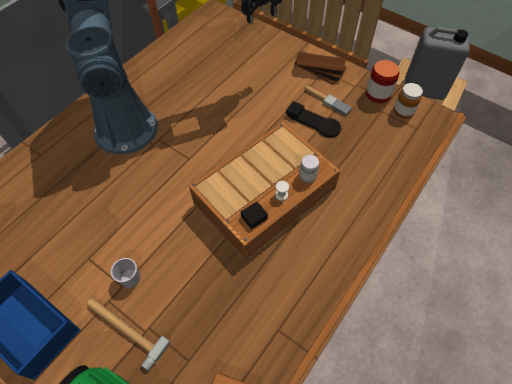

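The top view shows the box turned about -13°, with its boards from pixel (207,205) on the left to (280,225) on the right. The scene view agrees: press points are about (.455,-.053), (.476,.036), (.496,.126) and (.517,.215). I'll start with board 4.

>>> {"fn": "play_rows", "kwargs": {"steps": [[-0.033, -0.0145, 0, 0], [-0.033, -0.0145, 0, 0], [-0.033, -0.0145, 0, 0], [-0.033, -0.0145, 0, 0], [-0.033, -0.0145, 0, 0]], "fingers": 0}}

```text
time: 1.32
tool_pos: [0.3495, 0.3964, 0.2315]
ee_rot: [0.627, 3.078, 0.0]
ft_force: [1.2, 0.2, -0.2]
finger_gap: 0.301
finger_force: 0.0
```

>>> {"fn": "play_rows", "kwargs": {"steps": [[-0.033, -0.0145, 0, 0], [-0.033, -0.0145, 0, 0], [-0.033, -0.0145, 0, 0], [-0.033, -0.0145, 0, 0], [0, 0, 0, 0]]}}

```text
time: 1.73
tool_pos: [0.4516, 0.2882, 0.2316]
ee_rot: [0.636, 3.074, -0.002]
ft_force: [-0.7, 0.1, 0.1]
finger_gap: 0.003
finger_force: 0.0
```

```bash
cat >> h.py <<'E'
def wrist():
    s=env.get_state(); f=env.grab_frame("wrist")
    T=np.eye(4);T[:3,:3]=Ro.from_rotvec(s["ee_rot"]).as_matrix();T[:3,3]=s["tool_pos"]
    M=np.linalg.inv(T@np.array(f["tool_from_camera"]));f["R"]=M[:3,:3];f["t"]=M[:3,3]
    return s,f
E
python3 - <<'E'
from h import *
s,f=wrist(); cv2.imwrite("pics/w1.png",f["img"]); print(s["tool_pos"],s["ee_rot"],s["ft_force"],s["finger_gap"])
R=Ro.from_rotvec(s["ee_rot"]).as_matrix()
for i in range(1,5):
    for r in env.pinpoint(f"board{i}_press","wrist")[:2]:
        p=at_z(f,r["point"],.11); print(i,r["score"],r["point"],p.round(3),(R.T@(p-s["tool_pos"])).round(3))
E
```

```text
[0.45158132 0.28819623 0.23156772] [ 6.36099222e-01  3.07370253e+00 -1.79547248e-03] [-0.65861783  0.09333252  0.10145898] 0.0030930603392613472
2 0.7 [63.9, 299.7] [0.482 0.039 0.11 ] [-0.126 -0.216  0.122]
3 0.71 [141.8, 288.0] [0.504 0.128 0.11 ] [-0.111 -0.126  0.122]
4 0.96 [220.1, 274.0] [0.523 0.217 0.11 ] [-0.093 -0.037  0.122]
```

View pics/w1.png

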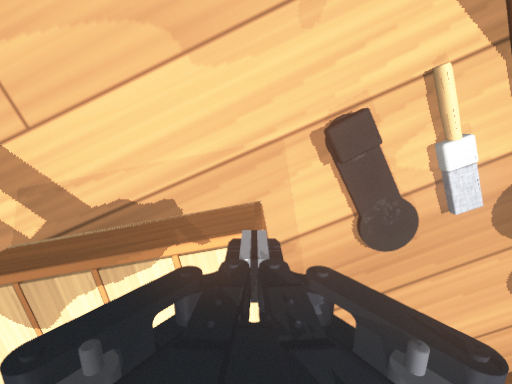

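The wrist picture shows the near-left rim corner at (262,205) and the board seams running left. The press points agree within 5 mm: (.520,.216), (.500,.127), (.479,.038) and (.458,-.052). Next I go over board 4 and press gently.

>>> {"fn": "play_rows", "kwargs": {"steps": [[-0.03, -0.0125, 0, 0], [-0.03, -0.0125, 0, 0], [-0.029, -0.0125, 0.02, 0], [0, 0, 0.035, 0], [0, 0, 0.03, 0]]}}

```text
time: 2.4
tool_pos: [0.5156, 0.2233, 0.1459]
ee_rot: [0.628, 3.076, 0.002]
ft_force: [-0.4, 0.4, -1.0]
finger_gap: 0.001
finger_force: 0.0
```

>>> {"fn": "play_rows", "kwargs": {"steps": [[0, 0, 0.014, 0], [0, 0, 0.008, 0], [0, 0, 0.004, 0], [0, 0, 0.003, 0], [0, 0, 0, 0]]}}

```text
time: 2.82
tool_pos: [0.5149, 0.2239, 0.118]
ee_rot: [0.626, 3.077, 0.001]
ft_force: [-0.3, -0.2, -0.4]
finger_gap: 0.004
finger_force: 0.0
```

>>> {"fn": "play_rows", "kwargs": {"steps": [[0, 0, 0.004, 0], [0, 0, 0.003, 0], [0, 0, 0.003, 0], [0, 0, 0.002, 0], [0, 0, 0, 0]]}}

```text
time: 3.23
tool_pos: [0.5154, 0.2235, 0.1091]
ee_rot: [0.627, 3.077, 0.001]
ft_force: [-11.2, -3.0, 25.3]
finger_gap: 0.003
finger_force: 12.8
```

25 N at z = 0.109 with no give, so board 4 is wedged. On to board 3.

>>> {"fn": "play_rows", "kwargs": {"steps": [[0, 0, -0.024, 0], [-0.008, -0.032, 0, 0], [-0.008, -0.032, 0, 0], [-0.008, -0.031, 0, 0], [0, 0, 0.012, 0]]}}

```text
time: 3.65
tool_pos: [0.5009, 0.1223, 0.1195]
ee_rot: [0.632, 3.073, -0.001]
ft_force: [0.4, -0.2, 0.4]
finger_gap: -0.003
finger_force: 0.0
```

>>> {"fn": "play_rows", "kwargs": {"steps": [[0, 0, 0.004, 0], [0, 0, 0.003, 0], [0, 0, 0.003, 0], [0, 0, 0.002, 0], [0, 0, 0, 0]]}}

```text
time: 4.07
tool_pos: [0.4995, 0.1265, 0.1091]
ee_rot: [-0.625, -3.078, 0.004]
ft_force: [-17.3, -6.5, 35.6]
finger_gap: -0.0
finger_force: 17.4
```

Board 3 is wedged too. On to board 2 at (.479,.038).

>>> {"fn": "play_rows", "kwargs": {"steps": [[0, 0, -0.024, 0], [-0.005, -0.03, 0, 0], [-0.005, -0.03, 0, 0], [-0.005, -0.029, 0, 0], [0, 0, 0.012, 0]]}}

```text
time: 4.48
tool_pos: [0.4799, 0.0358, 0.1194]
ee_rot: [0.628, 3.073, -0.002]
ft_force: [0.2, -0.4, 0.6]
finger_gap: 0.004
finger_force: 0.0
```

>>> {"fn": "play_rows", "kwargs": {"steps": [[0, 0, 0.004, 0], [0, 0, 0.003, 0], [0, 0, 0.003, 0], [0, 0, 0.002, 0], [0, 0, 0, 0]]}}

```text
time: 4.9
tool_pos: [0.4784, 0.0394, 0.105]
ee_rot: [-0.626, -3.078, -0.0]
ft_force: [-0.1, 1.2, -0.6]
finger_gap: 0.001
finger_force: 0.0
```

Board 2 gave way with almost no force. Pushing it down.

>>> {"fn": "play_rows", "kwargs": {"steps": [[0, 0, 0.005, 0], [0, 0, 0.005, 0], [0, 0, 0.005, 0], [0, 0, 0.005, 0], [0, 0, 0.005, 0]]}}

```text
time: 5.32
tool_pos: [0.4788, 0.0385, 0.08]
ee_rot: [0.628, 3.077, -0.0]
ft_force: [1.1, 0.7, 3.1]
finger_gap: 0.002
finger_force: 1.2
```

>>> {"fn": "play_rows", "kwargs": {"steps": [[0, 0, 0.005, 0], [0, 0, 0.005, 0], [0, 0, 0.005, 0], [0, 0, 0.003, 0], [0, 0, 0, 0]]}}

```text
time: 5.73
tool_pos: [0.4774, 0.0387, 0.0612]
ee_rot: [-0.628, -3.076, 0.0]
ft_force: [-0.4, -0.4, 0.2]
finger_gap: -0.002
finger_force: 0.1
```

Run:
```python
from h import *
f=env.grab_frame("scene"); cv2.imwrite("pics/s2.png",cv2.resize(f["img"][100:270,150:380],None,fx=3,fy=3,interpolation=cv2.INTER_CUBIC))
```

```text
(no output)
```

View pics/s2.png

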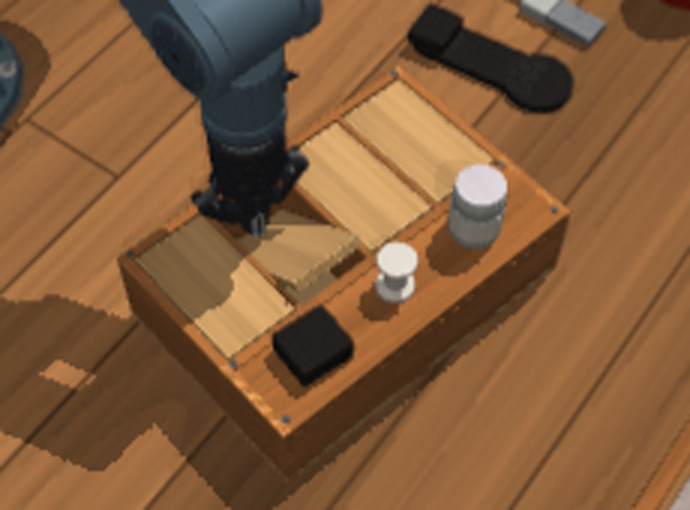

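The picture shows board 2 tipped, its far edge raised at about (320,270) in the crop. The other boards are flush and nothing has shifted. I'll withdraw straight up.

>>> {"fn": "play_rows", "kwargs": {"steps": [[0, 0, -0.01, 0], [0, 0, -0.025, 0], [0, 0, -0.035, 0], [0, 0, -0.04, 0], [0, 0, -0.04, 0]]}}

```text
time: 6.2
tool_pos: [0.4775, 0.0387, 0.2143]
ee_rot: [-0.628, -3.077, 0.0]
ft_force: [0.3, -0.1, 0.2]
finger_gap: 0.002
finger_force: 0.0
```

>>> {"fn": "play_rows", "kwargs": {"steps": [[0.04, 0, 0, 0], [0.04, 0, 0, 0], [0.04, 0, 0, 0], [0, 0, 0, 0], [0, 0, 0, 0]]}}

```text
time: 6.62
tool_pos: [0.3666, 0.0864, 0.2131]
ee_rot: [0.625, 3.077, 0.0]
ft_force: [0.9, 0.0, 0.8]
finger_gap: 0.002
finger_force: 0.0
```

Run:
```python
from h import *
f=env.grab_frame("scene"); cv2.imwrite("pics/s3.png",cv2.resize(f["img"][100:270,150:380],None,fx=3,fy=3,interpolation=cv2.INTER_CUBIC))
```

```text
(no output)
```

View pics/s3.png

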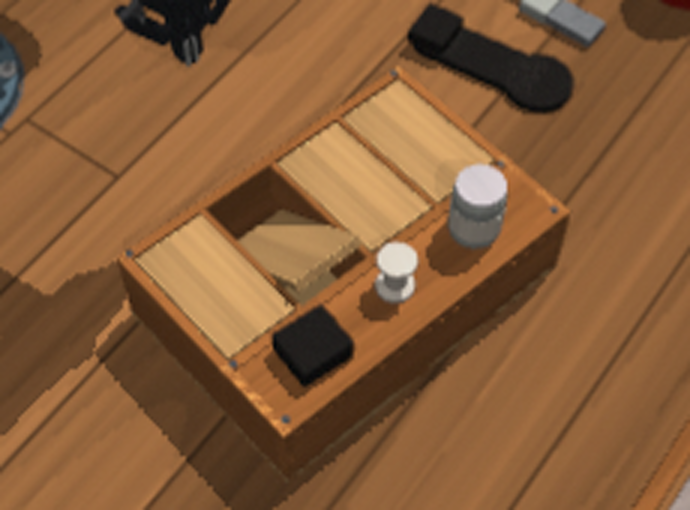

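The board stays wide open after release. A quick numeric tilt check before handing in.

Run:
```python
from h import *
f=env.grab_frame("scene")
K=np.array([[f["fx"],0,f["cx"]],[0,f["fy"],f["cy"]],[0,0,1.]])
a=np.radians(-13);ex=np.array([np.cos(a),np.sin(a),0]);ey=np.array([-np.sin(a),np.cos(a),0])
P=np.array([.479,.038,.104])+.075*ex
for th in (0,.3,.42,.5,.6,.75):
    q=[P+s*.042*ey+ex*(L*np.cos(th)+.006*np.sin(th)*-1)+np.array([0,0,L*np.sin(th)+.006*np.cos(th)]) for s in(-1,1) for L in (.045,)]
    u=cv2.projectPoints(np.array(q),cv2.Rodrigues(np.array(f["R"]))[0],np.array(f["t"]),K,np.array([f["k1"],0,0,0,0.]))[0][:,0]
    print(th,((u-[150,100])*3).round(0).tolist())
```

```text
0 [[298.0, 302.0], [362.0, 255.0]]
0.3 [[295.0, 293.0], [360.0, 245.0]]
0.42 [[293.0, 289.0], [358.0, 241.0]]
0.5 [[292.0, 286.0], [357.0, 238.0]]
0.6 [[290.0, 282.0], [355.0, 234.0]]
0.75 [[287.0, 276.0], [352.0, 229.0]]
```

The observed far edge matches a tilt of about 0.55 rad, and the finger depth gives 0.57.

```bash
python3 -c "
from cell import env
print(env.job_done())"
```

```text
the job is handed in; nothing more can be done
None
```

Board 2 (second from the robot's right) was the loose one; I pushed it open to about 0.55 rad (32°) and left it standing. Boards 3 and 4 pressed firm and board 1 was never pressed; all three look flush, nothing else moved, and the job is handed in (no verdict was returned).

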